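Shut the bean dispenser and hold its shutter at the portion mark

ROBOT

A 6-joint arm with a two-finger parallel gripper is mounted at the origin on a cart in front of the work surface, level with it; the furniture and walls round the work are solid. World frame = base frame: x ahead of the robot, y to its left, z up, the work surface at z = 0. Lengths are in m, angles in rad, forces in N, time in s.
With the tool pointing down it reaches from about 0.35 to 0.85 m from the base axis. Payload 8.1 kg.
Tool frame: the origin (TCP) lies at the centre of the arm's flange, where the gripper is bolted on; the fingertips stand 186 mm ahead of it and the grasp point (between the pads) lies 167 mm ahead of it (robot.grasp_offset is the distance from the TCP to the grasp point, in m); z points along the fingers, y is the line along which they close (so a half turn about z gives the same grasp; the last joint's range is limited). The gripper opens to 93 mm and grips with 3 to 60 N. Pads are 15 mm wide; open, the fingers measure 128 mm over their backs; the gripper's body (75 mm by 188 mm) begins 65 mm behind the grasp point.
Start: joints at [1.204, 0.13, 1.488, -0, 1.523, -0.085], TCP at [0.167, 0.576, 0.405] pointing down, gripper open.
Joint ranges: [-2.96, 2.96], [-0.89, 2.26], [0.02, 2.5], [-1.34, 4.48], [0, 2.73], [-2.66, 2.66]. Speed limits (rad/s): [2.39, 2.39, 2.79, 3.14, 3.14, 3.14].

INTERFACE

Orientations are given as a rotation vector (axis times angle).
In Python, from plant import robot gives the robot as it stands.
- The arm moves only by the tool drive_tool, never from a script. Its argument "moves" is one flat list of numbers, 7 for each row, row after row: the finger opening in mm, from 0 to 93, then the shift along the tool's x, y, z in mm, then the turn, a rotation vector about the tool's x, y, z in degrees. A call has 1 to 8 rows; each row shifts and turns the commanded pose from where the row before left it, along the tool's axes as they then stand; what a row does not reach is not made up. A row lasts 1/10 s, in which the tool goes at most 50 mm and 8.59 degrees, less where a joint would pass 70% of its speed; a pose out of reach is approached as far as the arm can. A call is refused whole if a number of a shift passes 50 or a number of a turn 8.59, either way. A call with a gripper value outside its range is refused whole. The fingers move at their own pace and stop on an object; "grip_force" is the grip in N (left out, the last holds). Time passes only in rows, so rows that do not move let the fingers close. It gives the time, the measured TCP pose, the force, the opening and the grip force at its end, in the units of the state.
- robot.read_state(): the state, without advancing time (a new reading comes with each control period).
- robot.read_camera(name): name is "scene" or "top" or "wrist"; returns a dict with "color" (400x640x3 uint8, red, green, blue), "depth" (400x640 float32, m along the optical axis (not along the pixel's ray), 0 where there is no reading), "mtx" (3x3 intrinsics, pixels), "R" (3x3) and "t" (3): a world point X has camera coordinates R X + t. Camera axes: x right, y down, z forward; pixel columns grow to the right and rows downward; lengths in m; the calibration is good to about 2 mm. A picture is of the moment at which its call begins.
- robot.close_job(): hands the job in; it is judged then, once.
The state is a dict: "t": time; "q": joint angles; "dq": joint speeds; "joint_torque": joint torques, N m; "tool_pos": TCP position; "orientation": TCP orientation; "force": force on the tool from outside, world axes, zero at the start; "wrist_torque": the same for the moment, N m; "opening": finger opening in m; "gripper_force": force on a finger pad.
Only numpy, scipy, OpenCV 4.12 (cv2) and the standard library are available. Lean on these libraries where they do the work, as an engineer would, in place of code of your own. Each camera call takes 0.05 s, during which the arm holds its last target. There are 200 camera calls.

TASK

Gently lower the lid of the bean dispenser until it is fully closed. Then pull the dispenser's spring-loaded shutter out by its upright grip until the shutter's pointer is level with the portion marker clipped on the rail, and keep holding it there: finish while still holding the shutter at the mark, the lid shut and the cup still standing under the spout.

Things in the scene. Friction and masses are not known exactly. Their poses are not given: they have to be found in the camera images.
- dispenser: Fixed bean dispenser. Origin on the worktop under the hopper's centre; z up, -x to its front (about to the robot). White hopper 114 (x) x 132 (y) mm, z 94 to 166 mm, on two steel cheeks (inner gap 116 mm), front wall at x -57 mm. Below it a flat track, 82 mm wide over its rails, rail tops at z 89 mm, runs forward to x -198 mm.
- shutter: Steel plate 62 mm wide, top at z 88 mm, sliding in the track out to the front (dispenser's -x), at most 60 mm; starts home. Origin at the dispenser's origin when home, moves with the plate. A spring pulls it home: 5 N at home plus 120 N/m (10 N at 42 mm); let go, it snaps back. Carries grip and pointer.
- shutter_grip (a point): Top centre of the shutter's black upright grip, a block 14 mm thick (y) x 34 mm long (x) x 42 mm high (z 88 to 130 mm), to pinch from above across its thickness. At its front a cross flange 34 mm wide (y), 7 mm thick, same height, centre 20 mm ahead of this point. At home 138 mm ahead of the dispenser's origin, 81 mm ahead of the hopper. Axes as the dispenser's.
- pointer_tip (a point): Outer end of the pointer, a dark steel tongue 6 mm wide that sticks out of the shutter over the right-hand rail (dispenser's -y), at z 90 mm, 48 mm behind the grip's centre (dispenser's +x). Moves with the shutter.
- marker: Portion marker: small steel clip fixed on the right-hand rail, elsewhere along it each time, 20 to 42 mm in front of the pointer's home. Its dark tongue (6 x 30 mm, top at z 91 mm) points out to the dispenser's -y; the origin is on the tongue's centre line, 27 mm inward of its middle. Axes as the dispenser's. The pointer is level with it when both have the same x in these axes.
- lid (a joint): Angle of the hopper lid in rad: 0 = closed on the hopper, grows as it opens upward; starts open at about 0.95 to 1.35. Stiff hinge (0.13 N m of friction): it stays where it is left and must be pushed down all the way, 1 to 3 N at its free edge. White plate 118 x 138 mm, 7 mm thick.
- lid_hinge (a point): Middle of the lid's hinge axis, at the back edge of the hopper (x = +60 mm, z = 166.5 mm in the dispenser's frame); the axis is the dispenser's y. Lies at the lid's underside.
- lid_tab (a point): Upper (outer) face of the tab in the middle of the lid's free edge, 125 mm from the hinge axis; the tab is 40 mm wide, 16 mm long, 6 mm thick and ends 133 mm from the hinge.
- spout (a point): Mouth of the round spout (40 mm across) below the hopper, z = 63 mm, on the dispenser's origin axis.
- cup: Small loose white cup with a handle, 50 mm high, about 62 mm across, 88 mm with its handle, standing on the worktop under the spout, between the cheeks. Origin at the centre of its underside.

How it is judged:
On the way, in this order (a step that is already met when the one before it is completed fails the run):
1. the lid is closed while the shutter is still home (value of joint lid below 0.06 rad and distance of shutter from where it was at the start of the episode below 0.012 m), for 0.2 s.
2. the fingers hold the shutter with its pointer level with the marker (x of pointer_tip in the frame of marker between -0.006 and 0.006 m and contact force between the fingers and shutter above 1.5 N), for 0.4 s.
At the end, for the whole second after the job is handed in: Fingers still hold the shutter (over 1.5 N), its pointer within 6 mm of the marker along the track and at rest (under 10 mm/s); lid closed (under 0.06 rad); cup upright (within 0.15 rad), its centre within 25 mm of the spout axis, not touching the shutter (all of step 2 and contact force between cup and shutter below 0.3 N and linear speed of shutter below 0.01 m/s and value of joint lid below 0.06 rad and horizontal distance between cup and spout below 0.025 m and angle between cup's own z axis and vertical below 0.15 rad); the arm keeps its last pose, push and grip.
It fails at once if the lid is slammed (closes faster than 3 rad/s) (velocity of joint lid below -3 rad/s).
It fails at once if the cup is pushed away by more than 25 mm or tipped (distance of cup from where it was at the start of the episode above 0.025 m or angle between cup's own z axis and vertical above 0.4 rad).
It also fails if it takes over 48 s, if anything falls off the work surface, if the arm or the gripper's body presses on something with over 40 N, if the wrist force passes 120 N, or if a joint passes its speed limit or range.

## Working session

There is one attempt and no reset: what is moved stays moved. The work goes in short steps, Python scripts to look and compute and a tool call to move; the robot and the scene stay as the last step left them, time stands still between calls to the robot, and variables do not carry over. Pictures are saved under pics/ and viewed, at most 10 in all, crops included, and the job is handed in when it is done.

Besides the shell and the picture viewer there is one more tool, called after ">>>" by a JSON object that holds its "method" and its "body", one argument or row to a line. drive_tool: Moves the arm, as the interface text tells. Its arguments: {"type":"object","properties":{"moves":{"type":"array","items":{"type":"number"}},"grip_force":{"type":"number"}},"required":["moves"]}

```bash
mkdir -p pics; python3 - <<'E'
from plant import robot
import cv2,numpy as np
s=robot.read_state();print(s['tool_pos'],s['orientation'],s['t'])
for n in("scene","top"):
    c=robot.read_camera(n);np.savez(''+n+'0.npz',**c)
    cv2.imwrite(f'pics/{n}0.png',c['color'][:,:,::-1]);print(n,c['mtx'].tolist(),(-c['R'].T@c['t']).round(3),c['R'].round(2).tolist())
E
```

```text
[0.16673743 0.5761348  0.40369362] [-4.41100544e-01 -3.11007269e+00  2.79238529e-03] 0.0
scene [[457.7689562365494, 0.0, 317.4991401631379], [0.0, 457.7689562365494, 195.2207457080325], [0.0, 0.0, 1.0]] [ 0.102 -0.413  0.634] [[0.68, -0.73, -0.01], [-0.44, -0.4, -0.81], [0.59, 0.55, -0.59]]
top [[396.78561902763073, 0.0, 330.66697233838164], [0.0, 396.78561902763073, 206.3747097729285], [0.0, 0.0, 1.0]] [0.514 0.059 0.962] [[0.0, -1.0, -0.01], [-1.0, -0.0, -0.09], [0.09, 0.01, -1.0]]
```

View pics/scene0.png

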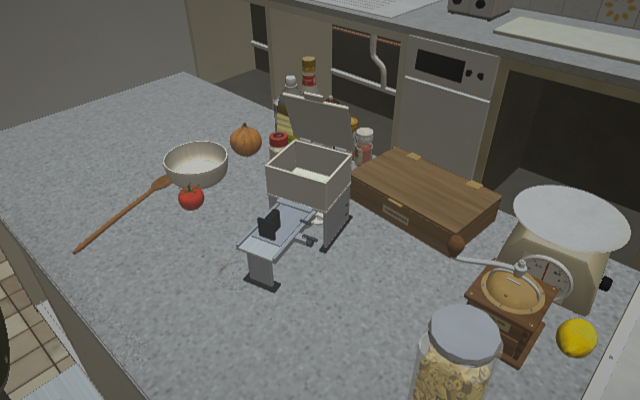

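View pics/top0.png

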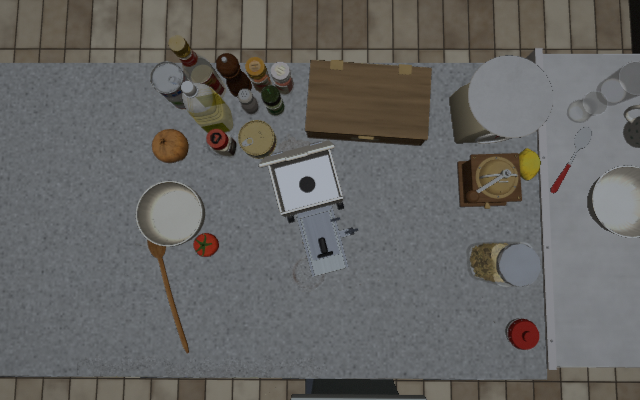

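The scene view shows the dispenser at about (300,190) with its lid open backward. In the top view, the hopper is at (307,183), the black grip at (323,247), the pointer at about (335,220) and the marker at (351,231).

```bash
python3 - <<'E'
import cv2,numpy as np
a=np.load('top0.npz')['color'][130:290,245:375,::-1];b=np.load('scene0.npz')['color'][85:295,225:365,::-1]
a=cv2.resize(a,None,fx=3.5,fy=3.5,interpolation=cv2.INTER_CUBIC);b=cv2.resize(b,None,fx=560/210,fy=560/210,interpolation=cv2.INTER_CUBIC)
a=cv2.convertScaleAbs(a,alpha=1.3)
cv2.imwrite('pics/crop.png',np.hstack([a[:560],b[:560,:345]]))
E
```

```text
(no output)
```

View pics/crop.png

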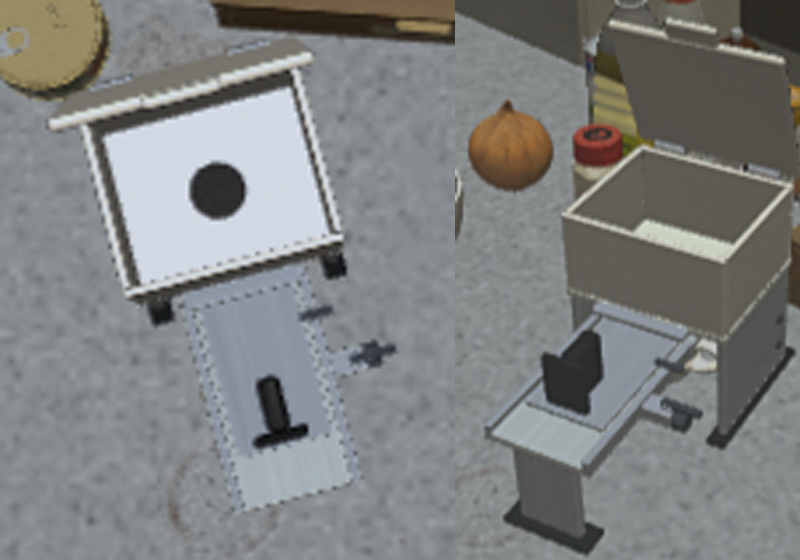

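The crop shows the hopper's front rim corners at (128,298) and (342,242), the track's front corners at (243,512) and (357,478), and the grip's T shape around (272,400). The pointer runs (303,316)-(332,310) and the marker tongue (353,357)-(396,348). The lid is tilted back, close to vertical.

```bash
cat > h.py <<'E'
import numpy as np
def ray(c,u,v,z):
    K,R,t=c['mtx'],c['R'],c['t'];o=-R.T@t;d=R.T@np.linalg.solve(K,[u,v,1.]);return o+d*(z-o[2])/d[2]
def proj(c,X):
    p=c['mtx']@(c['R']@np.asarray(X)+c['t']);return p[:2]/p[2]
def disp(o,yaw,p):  # dispenser -> world
    c,s=np.cos(yaw),np.sin(yaw);return np.array([o[0]+c*p[0]-s*p[1],o[1]+s*p[0]+c*p[1],p[2]])
E
python3 - <<'E'
import numpy as np;from h import *
c=np.load('top0.npz');s=np.load('scene0.npz')
f=lambda x,y,z:ray(c,245+x/3.5-.4,130+y/3.5-.4,z)
P={'hopL':(128,298,.166),'hopR':(342,242,.166),'trL':(243,512,.089),'trR':(357,478,.089),'flL':(256,442,.13),'flR':(307,428,.13),'stemback':(267,380,.13),'point':(332,310,.09),'point0':(303,316,.09),'mk0':(353,357,.091),'mk1':(396,348,.091)}
W={k:f(*v) for k,v in P.items()}
for k,v in W.items():print(k,v.round(4))
for a,b in(('hopR','hopL'),('trR','trL'),('flR','flL'),('point','point0'),('mk1','mk0')):
    d=W[b]-W[a];print(a,np.hypot(*d[:2]).round(4),'yaw',np.arctan2(-d[0],d[1]).round(3))
yaw=np.mean([np.arctan2(-(W[b]-W[a])[0],(W[b]-W[a])[1]) for a,b in(('hopR','hopL'),('trR','trL'))])
e=np.array([np.cos(yaw),np.sin(yaw),0])
m=lambda a,b:(W[a]+W[b])/2
print('yaw',yaw,'O hop',m('hopL','hopR')+.057*e,'O tr',m('trL','trR')+.198*e,'O fl',m('flL','flR')+.1615*e)
print('marker rel pointer',(m('mk0','mk1')-m('point','point0'))@e)
# lid height from depth: points in scene
D=s['depth']
for u,v in((315,115),(300,100),(340,135)):
    X=s['R'].T@(D[v,u]*np.linalg.solve(s['mtx'],[u,v,1])-s['t']);print('lid pt',X.round(3))
E
```

```text
hopL [0.567 0.165 0.166]
hopR [0.5999 0.042  0.166 ]
trL [0.4392 0.1015 0.089 ]
trR [0.4605 0.0307 0.089 ]
flL [0.4839 0.0921 0.13  ]
flR [0.4924 0.0618 0.13  ]
stemback [0.5207 0.0858 0.13  ]
point [0.5651 0.0466 0.09  ]
point0 [0.5613 0.0648 0.09  ]
mk0 [0.5357 0.0333 0.091 ]
mk1 [0.5414 0.0064 0.091 ]
hopR 0.1273 yaw 0.261
trR 0.074 yaw 0.292
flR 0.0315 yaw 0.271
point 0.0186 yaw 0.209
mk1 0.0275 yaw 0.211
yaw 0.2769392588742684 O hop [0.63831464 0.11907764 0.166     ] O tr [0.64030268 0.12022368 0.089     ] O fl [0.64347798 0.12112996 0.13      ]
marker rel pointer -0.03350068127488288
lid pt [0.672 0.13  0.243]
lid pt [0.653 0.151 0.273]
lid pt [0.695 0.087 0.206]
```

```bash
python3 - <<'E'
import numpy as np;from h import *
from scipy.optimize import least_squares
for n in('top','scene'):
    c=np.load(n+'0.npz');D=c['depth'];v,u=np.indices(D.shape)
    P=np.linalg.solve(c['mtx'],np.stack([u.ravel(),v.ravel(),np.ones(u.size)]))*D.ravel()-c['t'][:,None]
    X=(c['R'].T@P).T;X=X[D.ravel()>0]
    yaw=.266;d=X[:,:2]-[.64,.12];x=d@[np.cos(yaw),np.sin(yaw)];y=d@[-np.sin(yaw),np.cos(yaw)];z=X[:,2]
    print(n)
    for x0 in np.arange(-.05,.21,.02):
        print(f'{x0:.2f}',[ (lambda m:round(float(z[m].max()),3) if m.any() else None)((abs(x-x0)<.01)&(abs(y-y0)<.02)) for y0 in np.arange(-.12,.17,.04)])
    m=(x<.06)&(x>-.06)&(abs(y)<.06)&(z>.19)
    if n=='scene':
        a=np.arctan2(z[m]-.1665,.06-x[m]);print('theta',np.median(a),a.std(),m.sum(), 'zmax',z[m].max())
    # rail/hopper checks
    m=(abs(z-.13)<.006)&(x>-.17)&(x<-.1)&(abs(y)<.03);print('grip',m.sum(),x[m].min() if m.any() else 0,x[m].max() if m.any() else 0,y[m].min(),y[m].max())
E
```

```text
top
-0.05 [0.004, 0.17, 0.169, 0.167, 0.168, 0.168, 0.004, 0.004]
-0.03 [0.003, 0.167, 0.103, 0.102, 0.103, 0.167, 0.004, 0.004]
-0.01 [0.004, 0.168, 0.102, 0.103, 0.102, 0.168, 0.005, 0.004]
0.01 [0.004, 0.168, 0.294, 0.296, 0.139, 0.169, 0.003, 0.004]
0.03 [0.004, 0.281, 0.291, 0.295, 0.282, 0.282, 0.004, 0.005]
0.05 [0.006, 0.241, 0.241, 0.24, 0.242, 0.238, 0.004, 0.004]
0.07 [0.003, 0.18, 0.19, 0.183, 0.191, 0.183, 0.004, 0.004]
0.09 [0.073, 0.002, None, None, None, 0.001, 0.003, 0.004]
0.11 [0.073, 0.073, 0.071, 0.003, 0.041, 0.041, 0.041, 0.004]
0.13 [0.074, 0.073, 0.074, 0.004, 0.043, 0.041, 0.041, 0.104]
0.15 [0.074, 0.075, 0.073, 0.003, 0.042, 0.041, 0.044, 0.105]
0.17 [0.073, 0.074, 0.072, 0.005, 0.042, 0.041, 0.045, 0.104]
0.19 [0.074, 0.074, 0.072, 0.095, 0.101, 0.043, 0.042, 0.177]
grip 153 -0.1622886653549494 -0.12263358288328848 -0.01661486857780831 0.015826466880777452
scene
-0.05 [0.002, 0.167, 0.166, 0.166, 0.166, 0.165, 0.001, 0.001]
-0.03 [0.002, 0.166, 0.001, 0.015, 0.165, 0.166, 0.001, 0.002]
-0.01 [0.001, 0.166, 0.047, 0.039, 0.166, 0.166, 0.002, 0.001]
0.01 [0.003, 0.277, 0.291, 0.293, 0.279, 0.279, 0.001, 0.001]
0.03 [0.002, 0.28, 0.287, 0.292, 0.28, 0.279, 0.0, 0.001]
0.05 [0.002, 0.224, 0.221, 0.221, 0.223, 0.223, -0.0, 0.001]
0.07 [0.003, 0.171, 0.165, 0.168, 0.163, None, None, 0.0]
0.09 [0.071, 0.069, 0.002, None, None, None, None, 0.001]
0.11 [0.071, 0.071, 0.07, None, None, None, None, None]
0.13 [0.071, 0.071, 0.071, None, None, None, None, 0.101]
0.15 [0.071, 0.071, 0.071, None, None, None, None, 0.102]
0.17 [0.072, 0.071, 0.072, None, None, None, None, 0.101]
0.19 [0.071, 0.071, 0.07, None, None, None, 0.072, 0.176]
theta 1.2128843079286844 0.02304559479592887 2086 zmax 0.2928998752106815
grip 168 -0.164221444090821 -0.12377758322064665 -0.01921141839729728 0.014739502917684198
```

>>> {"method": "drive_tool", "body": {
  "moves": [0, 0, 0, -30, 0, 0, -7.8, 0, 0, 0, -30, 0, 0, -7.8, 0, 0, 0, -30, 0, 0, -7.8, 0, 0, 0, -35, 0, 0, -7.8]
}}

```text
t: 0.5
tool_pos: [0.1668, 0.5762, 0.5295]
orientation: [0.42, -3.112, 0.003]
force: [0.3, 0.5, -0.4]
opening: 0.0659
gripper_force: 0.0
```

```bash
cat >> h.py <<'E'
O=np.array([.640,.120]);YAW=.266
def tip(s):
    from scipy.spatial.transform import Rotation as R
    r=R.from_rotvec(s['orientation']);p=s['tool_pos']+r.apply([0,0,.186])
    d=p[:2]-O;c,q=np.cos(YAW),np.sin(YAW)
    m=r.as_matrix();return np.array([d@[c,q],d@[-q,c],p[2]])*1000,np.degrees(np.arctan2(-m[0,1],m[1,1])-YAW),m[:,2]
def rep():
    from plant import robot
    s=robot.read_state();a,b,z=tip(s);print('t',s['t'],'tip disp mm',a.round(1),'yawerr',b.round(2),z.round(3),'F',np.round(s['force'],1),'op',s['opening'],s['gripper_force'],'q',np.round(s['q'],2));return s
E
python3 -c "from h import *;rep()"
```

```text
t 0.5 tip disp mm [-337.   564.2  343.5] yawerr 0.14 [-0.001 -0.002 -1.   ] F [ 0.3  0.5 -0.4] op 0.065875185690809 0.0 q [ 1.2   0.12  1.28 -0.    1.75 -0.64]
```

>>> {"method": "drive_tool", "body": {
  "moves": [0, -28, -40, 0, 0, 0, 0, 0, -28, -40, 0, 0, 0, 0, 0, -28, -40, 0, 0, 0, 0, 0, -28, -40, 0, 0, 0, 0, 0, -28, -40, 0, 0, 0, 0, 0, -28, -40, 0, 0, 0, 0, 0, -28, -40, 0, 0, 0, 0, 0, -28, -40, 0, 0, 0, 0]
}}

```text
t: 1.3
tool_pos: [0.4674, 0.3239, 0.5294]
orientation: [0.412, -3.114, 0.0]
force: [-0.5, -0.5, 0.8]
opening: 0.0025
gripper_force: 0.0
```

>>> {"method": "drive_tool", "body": {
  "moves": [0, -28, -40, 0, 0, 0, 0, 0, -28, -40, 0, 0, 0, 0, 0, -28, -40, 0, 0, 0, 0, 0, -28, -40, 0, 0, 0, 0, 0, -28, -40, 0, 0, 0, 0, 0, -28, -40, 0, 0, 0, 0, 0, 0, 0, 0, 0, 0, 0]
}}

```text
t: 2.0
tool_pos: [0.6946, 0.1323, 0.5246]
orientation: [0.402, -3.11, 0.003]
force: [0.5, 0.8, -0.3]
opening: 0.0006
gripper_force: 0.0
```

```bash
python3 -c "from h import *;rep()"
```

```text
t 2.0 tip disp mm [ 54.8  -2.7 338.6] yawerr -0.53 [-0.006 -0.002 -1.   ] F [ 0.5  0.8 -0.3] op 0.0005929124961860245 0.0 q [ 0.12  0.43  0.92 -0.    1.8  -1.71]
```

>>> {"method": "drive_tool", "body": {
  "moves": [0, -7, 3, 25, 0, 0, 0, 0, 0, 0, 25, 0, 0, 0, 0, 0, 0, 25, 0, 0, 0, 0, 0, 0, 0, 0, 0, 0]
}}

```text
t: 2.4
tool_pos: [0.696, 0.1423, 0.449]
orientation: [0.411, -3.106, -0.0]
force: [-0.6, 0.6, -0.8]
opening: 0.0002
gripper_force: 0.0
```

```bash
python3 -c "
from h import *;rep()
from plant import robot;import cv2
c=robot.read_camera('scene');cv2.imwrite('pics/lid1.png',cv2.resize(c['color'][20:220,200:400,::-1],(600,600)))"
```

```text
t 2.4 tip disp mm [ 58.3   7.1 263. ] yawerr -0.17 [-0.009 -0.001 -1.   ] F [-0.6  0.6 -0.8] op 0.00018129092493836133 0.0 q [ 0.13  0.43  1.05  0.    1.67 -1.7 ]
```

View pics/lid1.png

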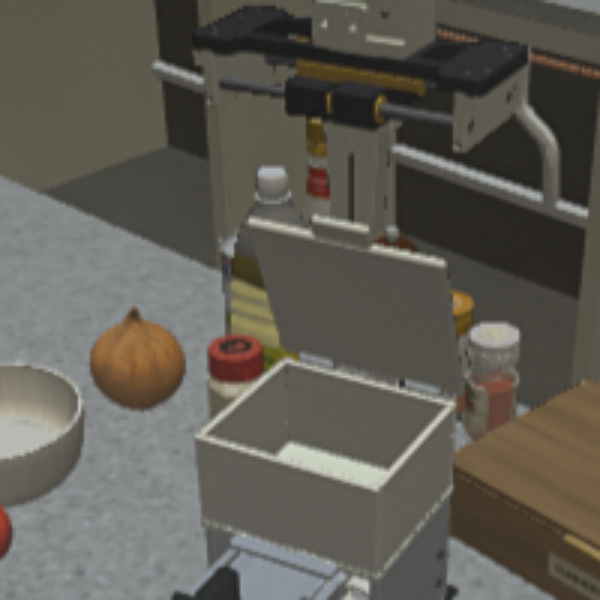

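The view shows the closed fingers at (355,150), right behind the middle of the lid, with no contact. Next I sweep the lid forward and down.

>>> {"method": "drive_tool", "body": {
  "moves": [0, 9, 0, 0, 0, 0, 0, 0, 8, 0, 0, 0, 0, 0, 0, 10, 0, 4, 0, 0, 0, 0, 10, 0, 5, 0, 0, 0, 0, 8, 0, 5, 0, 0, 0, 0, 8, 0, 6, 0, 0, 0, 0, 7, 0, 7, 0, 0, 0, 0, 7, 0, 7, 0, 0, 0]
}}

```text
t: 3.25
tool_pos: [0.6318, 0.1248, 0.4232]
orientation: [-0.411, 3.111, -0.0]
force: [-0.6, -0.9, 1.5]
opening: 0.0003
gripper_force: 0.6
```

```bash
python3 -c "
from h import *;rep()"
```

```text
t 3.25 tip disp mm [ -6.    6.7 237.2] yawerr -0.18 [ 0.004  0.    -1.   ] F [-0.6 -0.9  1.5] op 0.0003262123422470843 0.5507346622471232 q [ 0.12  0.24  1.33  0.    1.57 -1.72]
```

>>> {"method": "drive_tool", "body": {
  "moves": [0, 6, 0, 8, 0, 0, 0, 0, 6, 0, 9, 0, 0, 0, 0, 4, 0, 9, 0, 0, 0, 0, 4, 0, 9, 0, 0, 0, 0, 2, 0, 9, 0, 0, 0, 0, 2, 0, 9, 0, 0, 0, 0, 0, 0, 0, 0, 0, 0, 0, 0, 0, 0, 0, 0, 0]
}}

```text
t: 4.05
tool_pos: [0.6089, 0.1185, 0.3673]
orientation: [0.411, -3.114, -0.0]
force: [-0.0, -0.1, -0.2]
opening: 0.0005
gripper_force: 0.0
```

```bash
python3 -c "
from h import *;rep()"
```

```text
t 4.05 tip disp mm [-30.6   6.7 181.3] yawerr -0.19 [-0.001 -0.    -1.   ] F [-0.  -0.1 -0.2] op 0.00045483286012430675 0.0 q [ 0.11  0.2   1.47  0.    1.46 -1.72]
```

>>> {"method": "drive_tool", "body": {
  "moves": [0, 3, 0, 3, 0, 0, 0, 0, 3, 0, 3, 0, 0, 0, 0, 0, 0, 2, 0, 0, 0, 0, 0, 0, 2, 0, 0, 0, 0, 0, 0, 0, 0, 0, 0]
}}

```text
t: 4.55
tool_pos: [0.6029, 0.1168, 0.3597]
orientation: [-0.412, 3.114, -0.0]
force: [-8.0, -1.4, 12.4]
opening: 0.0003
gripper_force: 6.4
```

```bash
python3 -c "
from h import *;rep()
from plant import robot;import cv2
c=robot.read_camera('scene');cv2.imwrite('pics/lid2.png',cv2.resize(c['color'][60:260,200:400,::-1],(600,600)))"
```

```text
t 4.55 tip disp mm [-36.5   6.7 173.7] yawerr -0.18 [ 0.001 -0.    -1.   ] F [-8.  -1.4 12.4] op 0.0003038887559475155 6.369309036817867 q [ 0.11  0.19  1.5  -0.    1.45 -1.73]
```

View pics/lid2.png

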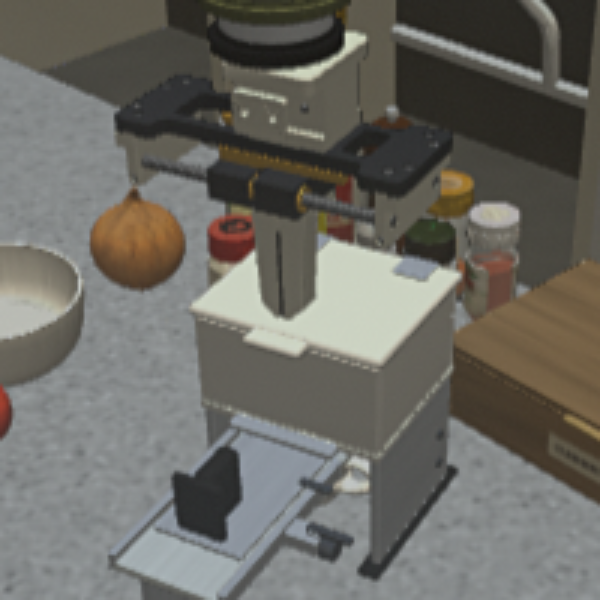

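The lid sits flush on the hopper, with the fingertips pressing it at (285,310). I lift off and move over the grip.

>>> {"method": "drive_tool", "body": {
  "moves": [0, 0, 0, 0, 0, 0, 0, 0, 0, 0, -20, 0, 0, 0, 0, 0, 0, -20, 0, 0, 0, 40, 35, -3, 0, 0, 0, 0, 40, 35, -4, 0, 0, 0, 0, 40, 30, 0, 0, 0, 0, 0, 40, 0, 0, 0, 0, 0, 0, 40, 0, 0, 0, 0, 0, 0]
}}

```text
t: 5.4
tool_pos: [0.5082, 0.0841, 0.3981]
orientation: [-0.411, 3.113, 0.0]
force: [0.6, -0.9, -0.3]
opening: 0.0359
gripper_force: 0.0
```

```bash
python3 - <<'E'
from h import *;s=rep()
from plant import robot;import cv2
c=robot.read_camera('wrist');np.savez('wrist1.npz',**c);cv2.imwrite('pics/w1.png',c['color'][:,:,::-1])
X=c['R'].T;print(c['mtx'][0,0],(-X@c['t']).round(3))
for n in('top','scene'):np.savez(n+'1.npz',**robot.read_camera(n))
E
```

```text
t 5.4 tip disp mm [-136.4   -0.   212.1] yawerr -0.21 [ 0.001  0.    -1.   ] F [ 0.6 -0.9 -0.3] op 0.035900014850740146 0.0 q [ 0.06 -0.1   1.73  0.    1.51 -1.77]
321.2269380579639 [0.439 0.067 0.378]
```

View pics/w1.png

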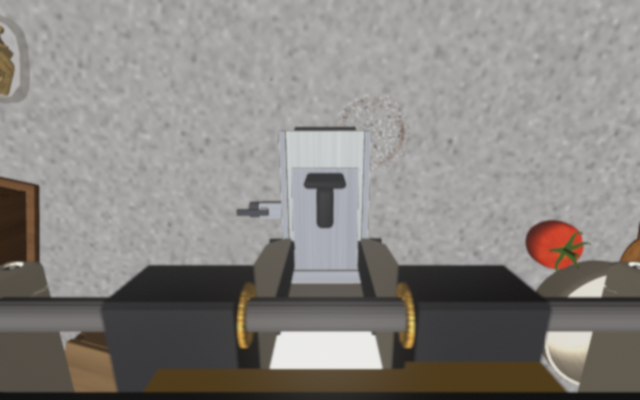

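The wrist view shows the grip's T at (325,200), the marker tongue at (237-270,211) and the track's front corners near (283,131) and (370,131). The left finger hides the pointer.

```bash
python3 - <<'E'
from h import *;import cv2
c=np.load('wrist1.npz');g=cv2.cvtColor(c['color'],cv2.COLOR_RGB2GRAY)
print('mk rows',g[200:224,240:250].mean(1).round().astype(int))
print('grip cols row200',g[198:206,308:342].mean(0).round().astype(int))
print('grip rows',g[165:236,322:328].mean(1).round().astype(int))
print('flange cols',g[178:184,296:354].mean(0).round().astype(int))
def d(u,v,z):
    p=ray(c,u,v,z)[:2]-O;a,b=np.cos(YAW),np.sin(YAW);return (np.array([p@[a,b],p@[-b,a]])*1000).round(1)
for n,u,v,z in(('trL',370,131,.089),('trR',282,131,.089),('mk out',237,212,.091),('mk in',268,211,.091)):print(n,d(u,v,z))
for k in('top1.npz','scene1.npz'):
    t=np.load(k);print(k,'predicted marker px etc')
E
```

```text
mk rows [173 172 169 166 162 159 157 150 130 103  86  85  86  87  94 114 140 157
 162 161 159 158 158 160]
grip cols row200 [174 175 174 173 173 174 172 155 116  78  64  66  69  70  71  70  70  69
  69  68  67  65  63  61  72 110 151 168 169 169 170 172 174 174]
grip rows [202 196 180 169 171 172 164 139  99  68  58  56  57  56  57  58  60  62
  65  66  66  63  61  60  60  61  64  66  70  70  71  71  70  70  70  70
  70  70  68  69  68  68  68  68  68  67  67  66  67  66  66  66  65  65
  65  65  64  64  64  63  63  68  94 134 162 171 172 172 172 173 173]
flange cols [174 173 172 174 175 175 171 158 132  97  72  62  60  60  60  60  60  60
  60  60  60  60  60  60  60  60  60  60  60  59  60  59  59  60  60  60
  60  59  59  59  59  59  59  59  59  59  60  67  91 128 158 169 170 168
 169 170 172 173]
trL [-197.7   40.9]
trR [-198.   -36.2]
mk out [-124.9  -80.7]
mk in [-125.7  -51.8]
top1.npz predicted marker px etc
scene1.npz predicted marker px etc
```

```bash
python3 - <<'E'
from h import *;import cv2
c=np.load('wrist1.npz')
def d(u,v,z):
    p=ray(c,u,v,z)[:2]-O;a,b=np.cos(YAW),np.sin(YAW);return (np.array([p@[a,b],p@[-b,a]])*1000).round(1)
print('stem rear',d(325,227.3,.13),'stem L/R',d(316,202,.13),d(333,202,.13),'flange L/R',d(304.7,181,.13),d(345.2,181,.13),'mk',d(240,211.8,.091),d(270,211.3,.091))
for z in(.088,.13):print('front',d(325,172.8,z))
E
```

```text
stem rear [-123.     1.2] stem L/R [-144.3   -5.9] [-144.2    7.7] flange L/R [-161.3  -14.5] [-161.2   17.2] mk [-125.1  -77.9] [-125.4  -49.9]
front [-160.8    1.3]
front [-167.7    1.4]
```

>>> {"method": "drive_tool", "body": {
  "moves": [50, 9, 1, 20, 0, 0, 0, 50, 0, 0, 25, 0, 0, 0, 50, 0, 0, 25, 0, 0, 0, 50, 0, 0, 25, 0, 0, 0, 50, 0, 0, 19, 0, 0, 0, 50, 0, 0, 0, 0, 0, 0],
  "grip_force": 25
}}

```text
t: 6.15
tool_pos: [0.4987, 0.0829, 0.2804]
orientation: [0.411, -3.109, -0.001]
force: [-0.8, -0.3, -0.6]
opening: 0.0501
gripper_force: 0.0
```

```bash
python3 - <<'E'
from h import *;s=rep()
E
```

```text
t 6.15 tip disp mm [-147.2    1.6   94.4] yawerr -0.18 [-0.006 -0.    -1.   ] F [-0.8 -0.3 -0.6] op 0.050054119212921515 0.0 q [ 0.06 -0.03  1.88  0.    1.29 -1.77]
```

>>> {"method": "drive_tool", "body": {
  "moves": [50, -1, 0, -3, 0, 0, 0, 0, 0, 0, 0, 0, 0, 0, 0, 0, 0, 0, 0, 0, 0, 0, 0, 0, 0, 0, 0, 0, 0, 0, 0, 0, 0, 0, 0, 0, 0, 0, 0, 0, 0, 0, 0, 0, 0, 0, 0, 0],
  "grip_force": 25
}}

```text
invalid input at $.moves: expected a multiple of 7 numbers
```

```bash
python3 - <<'E'
from h import *;s=rep()
E
```

```text
t 6.15 tip disp mm [-147.2    1.6   94.4] yawerr -0.18 [-0.006 -0.    -1.   ] F [-0.8 -0.3 -0.6] op 0.050054119212921515 0.0 q [ 0.06 -0.03  1.88  0.    1.29 -1.77]
```

>>> {"method": "drive_tool", "body": {
  "moves": [50, -1, 0, -3, 0, 0, 0, 0, 0, 0, 0, 0, 0, 0, 0, 0, 0, 0, 0, 0, 0, 0, 0, 0, 0, 0, 0, 0, 0, 0, 0, 0, 0, 0, 0, 0, 0, 0, 0, 0, 0, 0],
  "grip_force": 25
}}

```text
t: 6.75
tool_pos: [0.5007, 0.0824, 0.2871]
orientation: [-0.411, 3.114, -0.003]
force: [4.5, -19.4, -0.9]
opening: 0.0146
gripper_force: 9.8
```

```bash
python3 - <<'E'
from h import *;s=rep()
E
```

```text
t 6.75 tip disp mm [-1.442e+02 -1.000e-01  1.011e+02] yawerr -0.19 [ 0.001 -0.002 -1.   ] F [  4.5 -19.4  -0.9] op 0.014561081788170937 9.75635826587677 q [ 0.06 -0.03  1.88 -0.    1.3  -1.77]
```

>>> {"method": "drive_tool", "body": {
  "moves": [0, 0, -1, 0, 0, 0, 0, 0, 6, 0, 0, 0, 0, 0, 0, 6, 0, 0, 0, 0, 0, 0, 6, 0, 0, 0, 0, 0, 6, 0, 0, 0, 0, 0, 0, 6, 0, 0, 0, 0, 0, 0, 4, 0, 0, 0, 0, 0, 0, 0, 0, 0, 0, 0, 0]
}}

```text
invalid input at $.moves: expected a multiple of 7 numbers
```

>>> {"method": "drive_tool", "body": {
  "moves": [0, 0, -1, 0, 0, 0, 0, 0, 6, 0, 0, 0, 0, 0, 0, 6, 0, 0, 0, 0, 0, 0, 6, 0, 0, 0, 0, 0, 0, 6, 0, 0, 0, 0, 0, 0, 6, 0, 0, 0, 0, 0, 0, 4, 0, 0, 0, 0, 0, 0, 0, 0, 0, 0, 0, 0]
}}

```text
t: 7.55
tool_pos: [0.4684, 0.0728, 0.2871]
orientation: [-0.411, 3.111, -0.002]
force: [9.9, -3.2, -6.7]
opening: 0.0135
gripper_force: 25.0
```

```bash
python3 - <<'E'
from h import *;s=rep()
from plant import robot;import cv2
w=robot.read_camera('wrist');np.savez('wrist2.npz',**w);c=robot.read_camera('top');np.savez('top2.npz',**c)
a=cv2.resize(c['color'][170:270,290:365,::-1],None,fx=5,fy=5,interpolation=cv2.INTER_CUBIC)
b=cv2.resize(w['color'][130:330,180:360,::-1],None,fx=2.3,fy=2.5)
cv2.imwrite('pics/pull.png',np.hstack([a[:500],b[:500]]))
E
```

```text
t 7.55 tip disp mm [-177.4   -0.7  101.1] yawerr -0.21 [ 0.004 -0.001 -1.   ] F [ 9.9 -3.2 -6.7] op 0.013511030613691152 24.997877776622772 q [ 0.05 -0.13  1.97 -0.    1.3  -1.79]
```

View pics/pull.png

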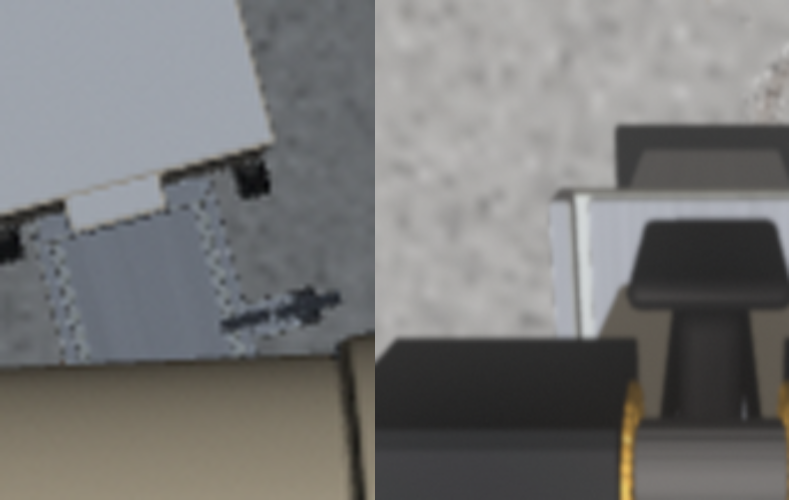

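The top view (left) shows the pointer at about (238,322), in line along the cross direction with the marker tongue at about (318,300). The lid is shut. I check this numerically.

```bash
python3 - <<'E'
from h import *;import cv2
c=np.load('top2.npz');g=cv2.cvtColor(c['color'],cv2.COLOR_RGB2GRAY)
a,b=np.cos(YAW),np.sin(YAW)
# resample in dispenser coords on plane z=.09: profile along x at several y
xs=np.arange(-.14,-.106,.001)
for y in np.arange(-.084,-.028,.004):
    q=np.array([proj(c,disp(O,YAW,[x,y,.0905])) for x in xs],np.float32)
    p=cv2.remap(g,q[None,:,0],q[None,:,1],cv2.INTER_LINEAR)[0].astype(float)
    w=np.clip(np.median(p)-15-p,0,None);print(round(y*1e3),(w@xs/w.sum()*1e3).round(1) if w.sum()>20 else None,w.sum().round(),p.min())
E
```

```text
-84 None 7.0 88.0
-80 -124.6 180.0 45.0
-76 -124.6 165.0 46.0
-72 -124.7 335.0 37.0
-68 -125.0 542.0 44.0
-64 -124.4 207.0 44.0
-60 -124.5 188.0 48.0
-56 -124.7 131.0 54.0
-52 -122.1 25.0 76.0
-48 -124.1 161.0 50.0
-44 -124.3 158.0 48.0
-40 -125.2 224.0 50.0
-36 -126.6 263.0 48.0
-32 -127.6 228.0 55.0
-28 -138.6 110.0 64.0
```

>>> {"method": "drive_tool", "body": {
  "moves": [0, 0, 0, 0, 0, 0, 0, 0, 0, 0, 0, 0, 0, 0, 0, 0, 0, 0, 0, 0, 0, 0, 0, 0, 0, 0, 0, 0, 0, 0, 0, 0, 0, 0, 0, 0, 0, 0, 0, 0, 0, 0]
}}

```text
t: 8.25
tool_pos: [0.4687, 0.0729, 0.2871]
orientation: [-0.411, 3.111, -0.002]
force: [9.7, -3.7, -5.6]
opening: 0.0136
gripper_force: 25.0
```

```bash
python3 - <<'E'
from h import *;s=rep()
from plant import robot
if s['gripper_force']>10 and s['opening']>.01: print(robot.close_job())
E
```

```text
t 8.25 tip disp mm [-177.    -0.7  101.1] yawerr -0.2 [ 0.004 -0.001 -1.   ] F [ 9.7 -3.7 -5.6] op 0.013591951099882626 24.997938573360443 q [ 0.05 -0.13  1.96 -0.    1.3  -1.79]
the job is handed in; nothing more can be done
None
```

I handed the job in at 8.25 s with the lid shut and the gripper holding the shutter at 25 N, its pointer within about 1 mm of the marker; no verdict came back, and I did not re-check the cup after the pull, though nothing came near it.

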